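# Weigh in a mixed mushroom delivery

### The job

Weigh this picker's delivery in one go: stack the three small crates on the scale, square on the middle of its platform, with the heavy ceps at the bottom, the chanterelles on them and the white mushrooms on top, each crate's foot seated in the one below, and then close the stack with the green lid. Carry the crates level so that nothing spills, set everything down gently, and leave the calculator, the jar and the bottle where they are.

Things in the scene. Friction and masses are not known exactly. Their poses are not given: they have to be found in the camera images.
- crate_ceps: Small black stacking crate of big brown ceps (mm). Outside 100 (x) by 140 (y), 62 high; origin: centre of its underside. Walls upright, 8 thick, rim at z=62, contents fixed below z=38: pinch a wall at the rim. Foot 76x116, 6 deep, drops into the 84x124 mouth of the crate below; seated, its origin is 56 above that one's. Half turns look alike. About 360 g.
- crate_chanterelles: Small black stacking crate of yellow chanterelles (mm). Outside 100 (x) by 140 (y), 62 high; origin: centre of its underside. Walls upright, 8 thick, rim at z=62, contents fixed below z=38: pinch a wall at the rim. Foot 76x116, 6 deep, drops into the 84x124 mouth of the crate below; seated, its origin is 56 above that one's. Half turns look alike. About 260 g.
- crate_white: Small black stacking crate of white mushrooms (mm). Outside 100 (x) by 140 (y), 62 high; origin: centre of its underside. Walls upright, 8 thick, rim at z=62, contents fixed below z=38: pinch a wall at the rim. Foot 76x116, 6 deep, drops into the 84x124 mouth of the crate below; seated, its origin is 56 above that one's. Half turns look alike. About 200 g.
- lid: Green crate lid, right way up (mm). Plate 100 (x) by 140 (y), z=6 to 10, over a foot 76x116, 6 deep, that drops into a crate's 84x124 mouth; seated, its origin is 56 above the crate's. Origin: centre of the foot's underside. Grab bar across the middle: 14 thick (x), 70 long (y), z=21 to 32, on two posts. About 90 g.
- scale: White bench scale, firm on the table (mm). Flat steel platform 130 (x) by 170 (y), its top at z=45. Origin: on the table under the platform's middle. Lower display console (top z=28) on the -x side, out to x=-120.
- calculator: Black pocket calculator lying flat, 75 by 130 mm, 14 mm thick; origin at the centre of its underside. To be left alone.
- blue_jar: Round blue jar with a lid, 66 mm in diameter, 75 mm high; origin at the centre of its underside. To be left alone.
- water_bottle: Standing water bottle, pale blue with a paper band and a blue cap, 64 mm in diameter, 205 mm high; origin at the centre of its underside. To be left alone.

How it is judged:
By the outcome, as a careful person would: the job done as asked, in the order asked, and still so for the second after the job is handed in, with the robot touching nothing.
It also fails if it takes over 112 s, if anything falls off the work surface, if the arm or the gripper's body presses on something with over 40 N, if the wrist force passes 120 N, or if a joint passes its speed limit or range.

### The arm

A 6-joint arm with a two-finger parallel gripper is mounted at the origin on the work surface. World frame = base frame: x ahead of the robot, y to its left, z up, the work surface at z = 0. Lengths are in m, angles in rad, forces in N, time in s.
With the tool pointing down it reaches from about 0.25 to 0.725 m from the base axis. Payload 4 kg.
Tool frame: the origin (TCP) lies midway between the tips of the shut fingers; the grasp point (between the pads) lies 19 mm behind it; z points along the fingers, y is the line along which they close (so a half turn about z gives the same grasp; the last joint's range is limited). The gripper opens to 85 mm and grips with 20 to 120 N. Pads are 22 mm wide; open, the fingers measure 114 mm over their backs; the gripper's body (76 mm by 85 mm) begins 54 mm behind the grasp point. The pads swing forward as they close: fully open they stand 13 mm farther back than shut.
Start: joints at [-1.263, 0.241, 0.005, 1.335, 0, 1.571], TCP at [0.151, -0.477, 0.205] pointing down, gripper open.
Joint ranges: [-2.72, 2.72], [-1.05, 1.87], [-1.09, 1.28], [-1.99, 2.15], [-1.42, 1.44], [-3.14, 3.14]. Speed limits (rad/s): [2.79, 2.79, 3.14, 3.14, 3.14, 3.14].

### API

Orientations are given as a unit quaternion [x, y, z, w].
In Python, from workcell import get_obs, camera, job_done, silhouettes gives the robot as it stands. The module is installed in compiled form; this text tells all that it offers.
- The arm moves only by the tool drive_tool, never from a script. Its argument "increments" is a list of rows, each a list of 3 entries, a list of its own where there are three numbers: the shift along the world's x, y, z in mm, then the turn, a rotation vector about the world's x, y, z in degrees, then the opening, from 0 (shut) to 1 (fully open). A call has 1 to 8 rows; each row shifts and turns the commanded pose from where the row before left it; what a row does not reach is not made up. A row lasts 1/12 s, in which the tool goes at most 41.7 mm and 7.16 degrees, less where a joint would pass 70% of its speed; a pose out of reach is approached as far as the arm can. A call is refused whole if a number of a shift passes 41.7 or a number of a turn 7.16, either way. A call with a gripper value outside its range is refused whole. The fingers move at their own pace and stop on an object; the grip force is fixed at half the most. Time passes only in rows, so rows that do not move let the fingers close. It gives the time, the measured TCP pose, the force, the opening and the grip force at its end, in the units of the state.
- get_obs(): the state, without advancing time (a new reading comes with each control period).
- camera(name): name is "scene" or "top" or "wrist"; returns a dict with "image" (420x560x3 uint8, red, green, blue), "K" (3x3 intrinsics, pixels), "k1" (the pictures are not rectified: a ray, as slopes to the right and down, at radius r is drawn at 1 + k1 r^2 times it, then the intrinsics apply), "view" (4x4, takes a point from world to camera coordinates). Camera axes: x right, y down, z forward; pixel columns grow to the right and rows downward; lengths in m; the calibration is good to about 2 mm. A picture is of the moment at which its call begins. There is no depth.
- job_done(): hands the job in; it is judged then, once.
Trained networks look in a picture, given as the dict that the camera call returned (one of the last four; its "shot" number tells which), for a name from the list of things; names that differ only in an ending like _2 or _b are one class to them, and where a whole thing is asked for, a point or a joint stands for the part that bears it (a point fixed in the world has none). Each returns a list of dicts, best first, with "conf" (0 to 1); they miss things now and then, are a little off and sometimes report something else, mostly with a low value. They report only what shows in the picture. A call takes as long as a camera call.
- silhouettes(query, picture): "region" (420x560 bool, what is visible of it) and "bbox" ([left, top, right, bottom] in pixels, round what is visible of it).
The state is a dict: "clock": time; "joint_pos": joint angles; "joint_vel": joint speeds; "tau": joint torques, N m; "eef_pos": TCP position; "tool_rot": TCP orientation; "ft_force": force on the tool from outside, world axes, zero at the start; "ft_torque": the same for the moment, N m; "grip_width": finger opening in m; "grasp_force": force on a finger pad.
Only numpy, scipy, OpenCV 4.12 (cv2) and the standard library are available. Lean on these libraries where they do the work, as an engineer would, in place of code of your own. Each camera call takes 0.05 s, during which the arm holds its last target. There are 200 camera calls.

## Working session

There is one attempt and no reset: what is moved stays moved. The work goes in short steps, Python scripts to look and compute and a tool call to move; the robot and the scene stay as the last step left them, time stands still between calls to the robot, and variables do not carry over. Pictures are saved under pics/ and viewed, at most 14 in all, crops included, and the job is handed in when it is done.

Besides the shell and the picture viewer there is one more tool, called after "Request:" by a JSON object that holds its "api" and its "payload". drive_tool: Moves the arm, as the interface text tells. Its arguments: {"type":"object","properties":{"increments":{"type":"array"}},"required":["increments"]}

```bash
mkdir -p pics
cat > h.py <<'E'
import numpy as np, cv2
from workcell import get_obs, camera, job_done, silhouettes
def dist(p): return np.array([p['k1'],0,0,0,0.])
def proj(p,X):
    V=p['view']; X=np.atleast_2d(np.array(X,float))
    c=X@V[:3,:3].T+V[:3,3]; s=c[:,:2]/c[:,2:]
    s=s*(1+p['k1']*(s**2).sum(1,keepdims=True))
    return s@p['K'][:2,:2].T+p['K'][:2,2]
def ray(p,uv,z):
    uv=np.array(uv,float).reshape(-1,1,2)
    s=cv2.undistortPoints(uv,p['K'],dist(p)).reshape(-1,2)
    V=p['view']; R=V[:3,:3]; C=-R.T@V[:3,3]
    d=np.c_[s,np.ones(len(s))]@R
    return C+d*((z-C[2])/d[:,2])[:,None]
def save(p,n): cv2.imwrite('pics/'+n+'.png',cv2.cvtColor(p['image'],cv2.COLOR_RGB2BGR))
E
python3 - <<'E'
from h import *
o=get_obs();print(o['clock'],o['eef_pos'],o['tool_rot'],o['grip_width'],o['ft_force'])
for n in ['scene','top']:
    p=camera(n);save(p,n+'0');R=p['view'][:3,:3];print(n,-R.T@p['view'][:3,3],p['k1'])
    print(R.round(2).tolist(), p['K'][0,0])
    for q in ['crate_ceps','crate_chanterelles','crate_white','lid','scale','calculator','blue_jar','water_bottle']:
        for s in silhouettes(q,p)[:2]:
            print(q,round(s['conf'],2),s['bbox'])
E
```

```text
0.0 [ 0.15127612 -0.47584727  0.20428248] [ 9.88177565e-01  1.53310007e-01 -1.72411336e-04 -1.05422987e-03] 0.0851318152825002 [-0.79384106 -0.26761046 -0.29094039]
scene [ 1.0505904  -0.41348482  1.16756687] 0.03893839833043988
[[0.59, 0.8, 0.01], [0.7, -0.51, -0.5], [-0.39, 0.31, -0.87]] 446.4307874919303
crate_ceps 0.7 [185.4, 236.1, 246.4, 300.9]
crate_chanterelles 0.73 [317.4, 150.3, 376.9, 198.9]
crate_white 0.56 [114.6, 194.2, 174.7, 256.4]
lid 0.78 [232.8, 173.0, 286.3, 215.8]
scale 0.66 [301.9, 91.5, 364.2, 147.7]
calculator 0.6 [305.6, 227.2, 355.6, 272.7]
blue_jar 0.55 [383.0, 125.4, 407.9, 157.0]
blue_jar 0.25 [316.9, 152.5, 378.8, 201.1]
water_bottle 0.92 [124.9, 264.2, 162.8, 318.1]
top [ 0.31811682 -0.00336016  1.44790912] -0.0166520821859993
[[0.01, -1.0, 0.01], [-0.99, -0.01, -0.15], [0.15, -0.01, -0.99]] 533.7865617824423
crate_ceps 0.6 [336.2, 172.7, 400.6, 222.6]
crate_chanterelles 0.79 [158.0, 182.3, 215.3, 227.7]
crate_white 0.89 [375.2, 262.0, 435.3, 304.4]
lid 0.89 [253.3, 228.7, 308.8, 265.9]
lid 0.46 [158.7, 182.9, 216.6, 227.8]
scale 0.66 [107.8, 245.2, 183.2, 324.5]
calculator 0.65 [232.8, 136.8, 286.4, 167.9]
blue_jar 0.8 [93.6, 194.7, 128.4, 223.6]
water_bottle 0.8 [422.2, 193.8, 468.8, 225.0]
water_bottle 0.51 [255.2, 227.0, 311.1, 267.5]
```

View pics/scene0.png

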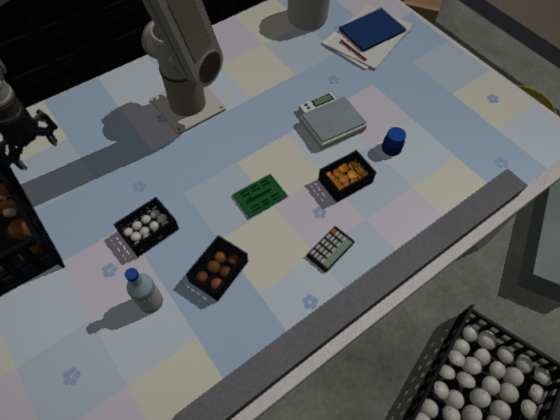

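View pics/top0.png

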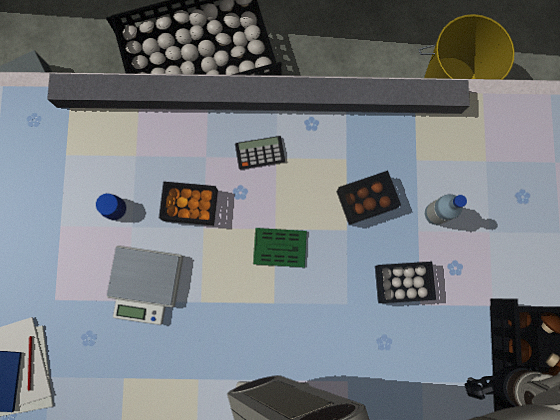

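The top view shows the scale at about (148,285), with its console toward the robot. Ceps are at (370,198), whites at (406,283), chanterelles at (188,203) and the lid at (281,247), all with their long side roughly along y. Next I fit the poses.

```bash
cat > fit.py <<'E'
from h import *
from scipy.optimize import minimize
def box(x0,x1,y0,y1,z0,z1): return np.array([[x,y,z] for x in(x0,x1) for y in(y0,y1) for z in(z0,z1)])/1000.
CR=[box(-50,50,-70,70,6,62),box(-38,38,-58,58,0,6)]
M={'crate_ceps':CR,'crate_chanterelles':CR,'crate_white':CR,
'lid':[box(-50,50,-70,70,6,10),box(-38,38,-58,58,0,6),box(-7,7,-35,35,10,32)],
'scale':[box(-65,65,-85,85,0,45),box(-120,-60,-85,85,0,28)],
'calculator':[box(-37.5,37.5,-65,65,0,14)]}
S=4
def render(p,name,v,z=0):
    c,s=np.cos(v[2]),np.sin(v[2]);R=np.array([[c,-s,0],[s,c,0],[0,0,1]])
    im=np.zeros((420*S,560*S),np.uint8)
    for b in M[name]:
        uv=proj(p,b@R.T+[v[0],v[1],z])
        h=cv2.convexHull(((uv+.5)*S*16-8).astype(np.int32)); cv2.fillConvexPoly(im,h,1,shift=4)
    return im
def fit(name,views,v0,z=0):
    ms=[(p,cv2.resize(m.astype(np.uint8),None,fx=S,fy=S,interpolation=cv2.INTER_NEAREST)) for p,m in views]
    def f(v):
        t=0
        for p,m in ms:
            r=render(p,name,v,z); t+=1-(r&m).sum()/max(1,(r|m).sum())
        return t/len(ms)
    best=None
    for dy in(-.25,0,.25):
        v=np.array(v0)+[0,0,dy]
        r=minimize(f,v,method='Nelder-Mead',options=dict(initial_simplex=np.array([v,v+[.02,0,0],v+[0,.02,0],v+[0,0,.15]]),xatol=2e-4,fatol=1e-4,maxiter=150))
        if best is None or r.fun<best.fun: best=r
    return best.x,best.fun
def find(names,cams=('top','scene'),z=0):
    ps={n:camera(n) for n in cams}
    for q in names:
        vs=[]
        for n in cams:
            s=silhouettes(q,ps[n])
            if s: vs.append((ps[n],s[0]['region'],s[0]['bbox']))
        if not vs: print(q,'none');continue
        b=vs[0][2]; c=ray(vs[0][0],[(b[0]+b[2])/2,(b[1]+b[3])/2],.03+z)[0]
        out=[fit(q,[w[:2] for w in vs],[c[0],c[1],0],z)]
        out+=[fit(q,[w[:2]],[c[0],c[1],0],z) for w in vs] if len(vs)>1 else []
        for v,e in out: print(q,(v[:2]*1000).round(1),np.degrees(v[2]).round(1),'err',round(e,3))
E
python3 - <<'E'
from fit import *
find(list(M))
E
```

```text
crate_ceps [ 582.9 -248.6] 19.9 err 0.043
crate_ceps [ 581.9 -247.8] 19.7 err 0.031
crate_ceps [ 584.9 -249.5] 19.9 err 0.037
crate_chanterelles [559.6 234.1] -3.9 err 0.038
crate_chanterelles [558.7 233.5] -3.1 err 0.033
crate_chanterelles [560.5 234.6] -5.1 err 0.029
crate_white [ 357.6 -343.6] 5.1 err 0.034
crate_white [ 357.8 -343.2] 4.6 err 0.036
crate_white [ 357.4 -344.2] 4.9 err 0.031
lid [448. -12.] -2.5 err 0.049
lid [446.9 -11.7] -2.2 err 0.055
lid [448.7 -11.8] -2.8 err 0.034
scale [367.5 341.6] -7.6 err 0.083
calculator [710.7  46.5] 10.4 err 0.063
calculator [710.3  45.9] 10.3 err 0.036
calculator [712.5  47.6] 10.6 err 0.068
```

Run:
```python
from fit import *
find(['scale'])
tiles=[]
for n,c in [('top',(95,235)),('scene',(290,80))]:
    p=camera(n); im=cv2.cvtColor(p['image'],cv2.COLOR_RGB2BGR)
    s=4; big=cv2.resize(im[c[1]:c[1]+100,c[0]:c[0]+100],None,fx=s,fy=s,interpolation=cv2.INTER_CUBIC)
    v=[.3675,.3416,np.radians(-7.6)];cc,ss=np.cos(v[2]),np.sin(v[2])
    q=np.array([[-65,-85],[65,-85],[65,85],[-65,85]])/1000.
    X=np.c_[q@np.array([[cc,ss],[-ss,cc]])+v[:2],[.045]*4]
    uv=(proj(p,X)-c+.5)*s-.5
    cv2.polylines(big,[uv.astype(np.int32)],True,(0,0,255),1); tiles.append(big)
cv2.imwrite('pics/sc.png',np.hstack(tiles))
```

```text
scale [366.7 342.3] -7.7 err 0.091
scale [366.7 341.5] -7.7 err 0.081
scale [366.5 344.2] -8.8 err 0.093
```

View pics/sc.png

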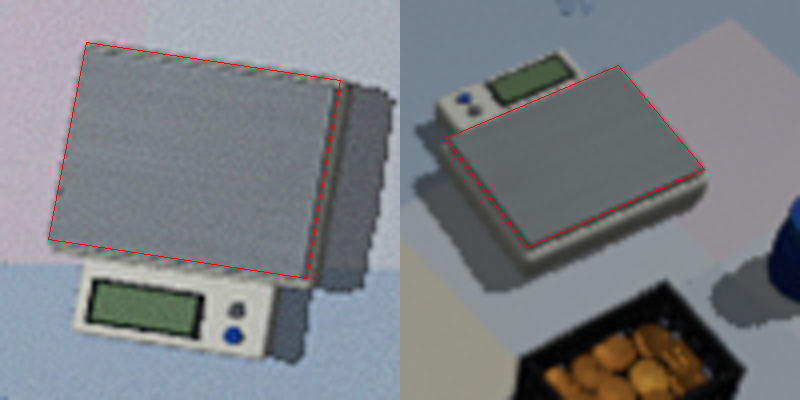

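```bash
sed -i 's/box(-120,-60,-85,85,0,28)/box(-120,-60,-63,63,0,28)/' fit.py
python3 - <<'E'
from fit import *
find(['scale'])
E
```

```text
scale [367.2 342. ] -8.4 err 0.036
```

Request:
{"api": "drive_tool", "payload": {"increments": [[[40,22,10],[0,0,7],0.5],[[40,22,10],[0,0,7],0.5],[[40,22,0],[0,0,7],0.5],[[40,22,0],[0,0,7],0.5],[[40,22,0],[0,0,7],0.5],[[40,22,0],[0,0,7],0.5],[[40,22,0],[0,0,7],0.5],[[40,22,0],[0,0,7],0.5]]}}

```text
clock: 2.77
eef_pos: [0.4435, -0.3155, 0.2232]
tool_rot: [0.799, 0.602, 0.0, 0.0]
ft_force: [0.5, -0.7, 0.3]
grip_width: 0.043
grasp_force: 0.0
```

Request:
{"api": "drive_tool", "payload": {"increments": [[[16,9,-5],[0,0,6],0.5],[[16,9,-15],[0,0,6],0.5],[[16,9,-15],[0,0,6],0.5],[[16,8,-15],[0,0,6],0.5],[[16,8,-15],[0,0,6],0.5],[[16,8,-15],[0,0,6],0.5],[[0,0,0],[0,0,0],0.5],[[0,0,0],[0,0,0],0.5]]}}

```text
clock: 3.43
eef_pos: [0.5375, -0.2649, 0.1417]
tool_rot: [0.576, 0.817, -0.0, -0.002]
ft_force: [-0.5, -0.4, 0.4]
grip_width: 0.0429
grasp_force: 0.0
```

Run:
```python
from fit import *
o=get_obs();print(o['eef_pos'],o['tool_rot'])
p=camera('wrist');save(p,'w1')
```

```text
[ 0.53747346 -0.26491604  0.14165613] [ 5.76176319e-01  8.17323941e-01 -3.97917351e-04 -1.50534686e-03]
```

View pics/w1.png

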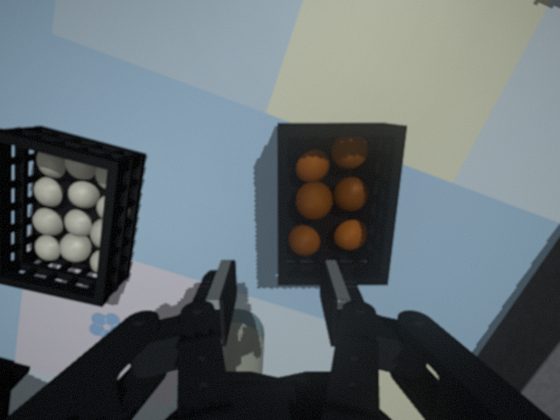

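The wrist picture shows the ceps crate at columns 278–405, rows 125–285, with its left wall in line with the fingers' midpoint near column 280. I'll refit from the wrist view.

Run:
```python
from fit import *
find(['crate_ceps'],('wrist',))
```

```text
crate_ceps [ 584.1 -248.6] 20.0 err 0.042
```

Request:
{"api": "drive_tool", "payload": {"increments": [[[3,0.5,-20],[0,0,0.3],0.5],[[0,0,-25],[0,0,0],0.5],[[0,0,-25],[0,0,0],0.5],[[0,0,-20],[0,0,0],0.5],[[0,0,-9],[0,0,0],0.5],[[0,0,0],[0,0,0],0.5],[[0,0,0],[0,0,0],0.5]]}}

```text
clock: 4.17
eef_pos: [0.541, -0.266, 0.0451]
tool_rot: [0.575, 0.818, 0.0, 0.001]
ft_force: [0.4, -0.4, 0.1]
grip_width: 0.0426
grasp_force: 0.0
```

Request:
{"api": "drive_tool", "payload": {"increments": [[[0,0,0],[0,0,0],0],[[0,0,0],[0,0,0],0],[[0,0,0],[0,0,0],0],[[0,0,0],[0,0,0],0],[[0,0,0],[0,0,0],0],[[0,0,0],[0,0,0],0]]}}

```text
clock: 4.67
eef_pos: [0.5411, -0.2653, 0.0444]
tool_rot: [0.574, 0.819, 0.0, 0.0]
ft_force: [0.1, 0.3, 0.2]
grip_width: 0.0001
grasp_force: 0.0
```

Run:
```python
from fit import *
p=camera('wrist');q=camera('scene')
a=cv2.resize(q['image'][200:330,150:300],(560,485))[:420]
save(dict(image=cv2.resize(np.hstack([p['image'],a]),(800,300))),'w2')
p=camera('wrist')
find(['crate_ceps'])
```

```text
crate_ceps [ 584.1 -249.1] 21.2 err 0.257
crate_ceps [ 581.2 -246.6] 20.6 err 0.403
crate_ceps [ 585.4 -250.4] 20.1 err 0.091
```

View pics/w2.png

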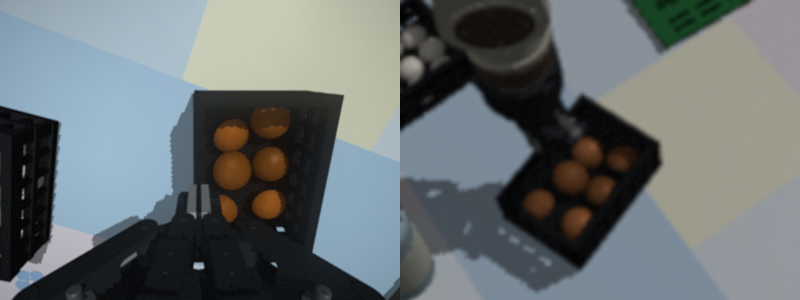

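The tips, at about (200,200) in the wrist picture, appear over the left wall beside the near mushroom row, yet the fingers shut on nothing. I'll check by projecting the crate rim and the TCP.

Run:
```python
from fit import *
o=get_obs();t=o['eef_pos'];print(o['clock'],t,o['grip_width'])
v=[.584,-.2486,np.radians(20)];c,s=np.cos(v[2]),np.sin(v[2]);R=np.array([[c,-s,0],[s,c,0],[0,0,1]])
T=[]
for n in('wrist','scene','top'):
    p=camera(n);im=cv2.cvtColor(p['image'],cv2.COLOR_RGB2BGR);k=4 if n!='wrist' else 1
    C=proj(p,t)[0]
    lo=(C-[70,52]).astype(int) if k==4 else np.array([0,0])
    big=cv2.resize(im[lo[1]:lo[1]+420//k,lo[0]:lo[0]+560//k],(560,420),interpolation=cv2.INTER_CUBIC)
    for z,h in((.062,(50,70)),(.062,(42,62)),(.006,(50,70))):
        q=np.array([[a*h[0]/1000,b*h[1]/1000,z] for a,b in((-1,-1),(1,-1),(1,1),(-1,1))])@R.T+[v[0],v[1],0]
        cv2.polylines(big,[((proj(p,q)-lo)*k).astype(np.int32)],True,(0,255,255),1)
    cv2.circle(big,tuple(int(a) for a in (C-lo)*k),4,(0,0,255),1); T.append(cv2.resize(big,(400,300)))
T.append(T[0]*0);cv2.imwrite('pics/w3.png',np.vstack([np.hstack(T[:2]),np.hstack(T[2:])]))
```

```text
5.0167 [ 0.54083291 -0.26525811  0.04394409] -5.189816556153228e-05
```

View pics/w3.png

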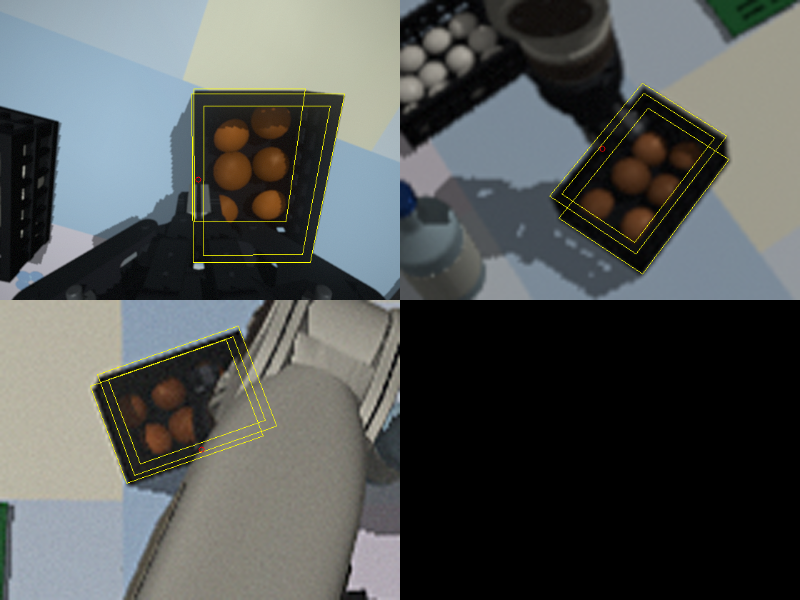

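Run:
```python
from fit import *
o=get_obs();t=o['eef_pos'];print(t,o['ft_force'])
p=camera('scene');w=camera('wrist')
C=proj(p,t)[0].astype(int);print(C,proj(w,t),proj(w,t+[0,0,.018]))
a=cv2.resize(p['image'][C[1]-35:C[1]+25,C[0]-20:C[0]+40],(400,400),interpolation=cv2.INTER_CUBIC)
b=cv2.resize(w['image'][220:320,230:330],(400,400),interpolation=cv2.INTER_CUBIC)
im=np.hstack([a,b]);im=(255*(im/255.)**.5).astype(np.uint8)
save(dict(image=im),'w4')
```

```text
[ 0.54084967 -0.26526974  0.04400681] [ 0.16686504  0.14042891 -0.53940285]
[203 257] [[277.07629979 251.77524668]] [[277.01446812 266.38424827]]
```

View pics/w4.png

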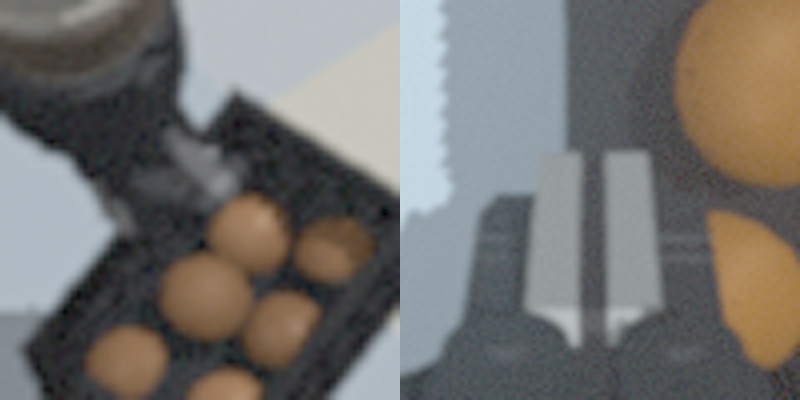

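The zoom shows the pads at (556–650,150–300) nearly touching and drawn over the wall top, as if they stood above the rim. A small descent will test that by force.

Request:
{"api": "drive_tool", "payload": {"increments": [[[0,0,-2],[0,0,0],0],[[0,0,-2],[0,0,0],0],[[0,0,0],[0,0,0],0]]}}

```text
clock: 5.52
eef_pos: [0.5405, -0.2651, 0.0394]
tool_rot: [0.574, 0.819, -0.0, -0.0]
ft_force: [0.1, -0.6, -0.8]
grip_width: 0.0002
grasp_force: 0.0
```

Request:
{"api": "drive_tool", "payload": {"increments": [[[0,0,12],[0,0,0],0],[[0,0,25],[0,0,0],0.5],[[0,0,25],[0,0,0],0.5],[[0,0,20],[0,0,0],0.5],[[0,0,20],[0,0,0],0.5],[[0,0,0],[0,0,0],0.5]]}}

```text
clock: 6.02
eef_pos: [0.5435, -0.2666, 0.1469]
tool_rot: [0.574, 0.819, 0.001, 0.004]
ft_force: [0.7, -1.4, 1.6]
grip_width: 0.0427
grasp_force: 0.0
```

Run:
```python
from fit import *
o=get_obs();t=o['eef_pos'];print(t,o['grip_width'],o['tool_rot'])
w=camera('wrist');print(proj(w,t),w['view'].round(3).tolist(),w['K'][0])
C=-w['view'][:3,:3].T@w['view'][:3,3];print(C-t)
b=w['image'][100:400,200:500]
a=cv2.resize((255*(b/255.)**.45).astype(np.uint8),(600,600),interpolation=cv2.INTER_CUBIC)
save(dict(image=a),'w5')
find(['crate_ceps'],('wrist','scene'))
```

```text
[ 0.54347213 -0.26658884  0.14694966] 0.042714017314233625 [5.74047963e-01 8.18810648e-01 6.52012478e-04 4.19928755e-03]
[[277.05505347 251.81636082]] [[0.94, 0.342, 0.006, -0.421], [0.322, -0.89, 0.322, -0.436], [0.116, -0.301, -0.947, 0.181], [0.0, 0.0, 0.0, 1.0]] [311.7148879   0.        277.8585963]
[-0.02870538  0.07709084  0.16777364]
crate_ceps [ 584.1 -249.1] 19.8 err 0.047
crate_ceps [ 584.3 -249. ] 20.0 err 0.034
crate_ceps [ 584.3 -250. ] 20.8 err 0.058
```

View pics/w5.png

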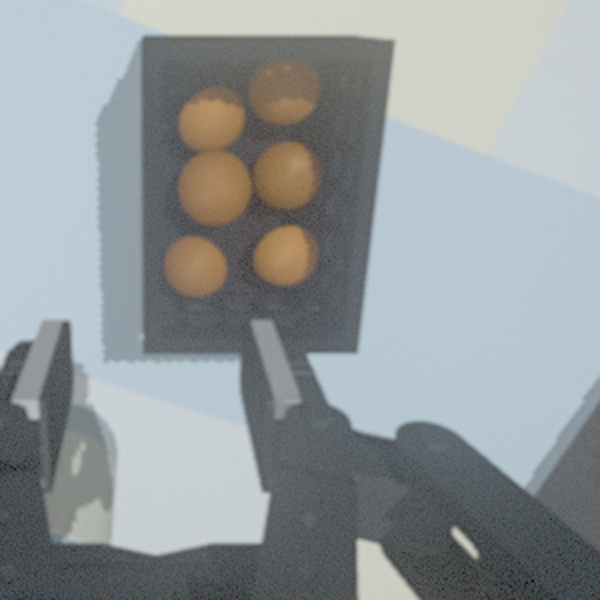

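The camera faces the +y edges of the fingers, and the tips appear 25–30 mm higher than the TCP reading implies, so they closed above the rim. I'll go lower in safe steps and use the closing width as the test.

Request:
{"api": "drive_tool", "payload": {"increments": [[[0,0,-25],[0,0,0],0.35],[[0,0,-35],[0,0,0],0.35],[[0,0,-30],[0,0,0],0.35],[[0,0,-20],[0,0,0],0.35],[[0,0,-9],[0,0,0],0.35],[[0,0,0],[0,0,0],0.35],[[0,0,0],[0,0,0],0.35]]}}

```text
clock: 6.85
eef_pos: [0.5405, -0.2651, 0.0226]
tool_rot: [0.574, 0.819, -0.0, -0.001]
ft_force: [0.8, -0.7, 0.2]
grip_width: 0.0303
grasp_force: 0.0
```

Request:
{"api": "drive_tool", "payload": {"increments": [[[0,0,0],[0,0,0],0],[[0,0,0],[0,0,0],0],[[0,0,0],[0,0,0],0],[[0,0,0],[0,0,0],0],[[0,0,0],[0,0,0],0]]}}

```text
clock: 7.27
eef_pos: [0.5422, -0.2661, 0.0251]
tool_rot: [0.574, 0.819, 0.0, 0.002]
ft_force: [-0.8, -1.3, 5.6]
grip_width: 0.0062
grasp_force: 60.9
```

Request:
{"api": "drive_tool", "payload": {"increments": [[[0,0,0],[0,0,0],0.35],[[0,0,0],[0,0,0],0.35],[[0,0,0],[0,0,0],0.35],[[0,0,-4],[0,0,0],0.35],[[0,0,-4],[0,0,0],0.35],[[0,0,-3],[0,0,0],0.35],[[0,0,0],[0,0,0],0.35]]}}

```text
clock: 7.85
eef_pos: [0.5399, -0.2649, 0.0106]
tool_rot: [0.574, 0.819, -0.0, -0.001]
ft_force: [0.1, -0.6, -0.4]
grip_width: 0.03
grasp_force: 0.0
```

Request:
{"api": "drive_tool", "payload": {"increments": [[[0,0,0],[0,0,0],0],[[0,0,0],[0,0,0],0],[[0,0,0],[0,0,0],0],[[0,0,0],[0,0,0],0],[[0,0,0],[0,0,0],0]]}}

```text
clock: 8.27
eef_pos: [0.541, -0.2653, 0.0121]
tool_rot: [0.574, 0.819, 0.0, 0.0]
ft_force: [0.2, -0.6, -0.8]
grip_width: 0.0069
grasp_force: 60.7
```

Run:
```python
from fit import *
w=camera('wrist');b=w['image'][150:390,160:480]
a=cv2.resize((255*(b/255.)**.45).astype(np.uint8),(800,600),interpolation=cv2.INTER_CUBIC)
save(dict(image=a),'w6')
o=get_obs();print(o['eef_pos'],o['ft_force'],o['grip_width'])
```

```text
[ 0.54097091 -0.26531342  0.01203622] [ 1.52413785 -0.6721409  -1.28711435] 0.007006080825656887
```

View pics/w6.png

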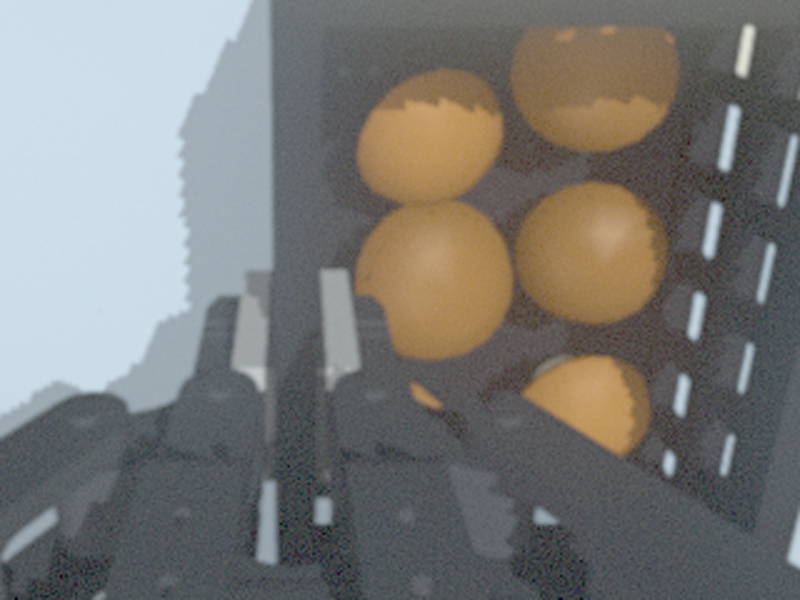

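The wall is now between the pads, around (300,320), and the grip is firm at 7 mm. The tips sit about 28 mm above the reported TCP, so I'll use heights relative to this grasp and lift.

Request:
{"api": "drive_tool", "payload": {"increments": [[[0,0,3],[0,0,0],0],[[0,0,6],[0,0,0],0],[[0,0,11],[0,0,0],0],[[0,0,16],[0,0,0],0],[[0,0,18],[0,0,0],0],[[0,0,18],[0,0,0],0],[[0,0,12],[0,0,0],0],[[0,0,6],[0,0,0],0]]}}

```text
clock: 8.98
eef_pos: [0.5421, -0.2659, 0.1053]
tool_rot: [0.574, 0.819, 0.0, 0.002]
ft_force: [0.4, 0.1, -3.4]
grip_width: 0.0069
grasp_force: 60.4
```

Run:
```python
from fit import *
o=get_obs();print(o['eef_pos'],o['ft_force'],o['ft_torque'],o['grip_width'],o['tool_rot'])
w=camera('wrist');b=w['image'][100:400,120:520]
save(dict(image=cv2.resize((255*(b/255.)**.45).astype(np.uint8),(400,300))),'w7')
for z in(.08,.085,.09,.095): find(['crate_ceps'],('scene',),z)
```

```text
[ 0.54209519 -0.26594589  0.10528167] [ 0.40577932  0.07805446 -3.44365943] [-0.06147405  0.07629369  0.00567874] 0.006946891377433734 [5.74037025e-01 8.18826555e-01 2.94125417e-04 2.11681061e-03]
crate_ceps [ 579.7 -248. ] 19.7 err 0.134
crate_ceps [ 582.1 -250. ] 20.4 err 0.132
crate_ceps [ 584.5 -249.8] 19.1 err 0.121
crate_ceps [ 586.7 -250.3] 18.9 err 0.122
```

View pics/w7.png

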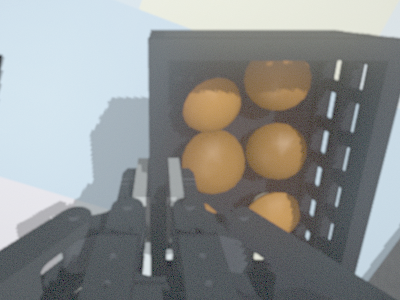

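Request:
{"api": "drive_tool", "payload": {"increments": [[[-3,8,0],[0,0,0],0],[[-6,16,0],[0,0,-1],0],[[-9,25,0],[0,0,-1],0],[[-11,31,0],[0,0,-2],0],[[-11,31,0],[0,0,-2],0],[[-11,31,0],[0,0,-2],0],[[-11,31,0],[0,0,-2],0],[[-11,31,0],[0,0,-2],0]]}}

```text
clock: 10.1
eef_pos: [0.4665, -0.0594, 0.1019]
tool_rot: [0.657, 0.754, 0.0, -0.0]
ft_force: [0.9, 0.1, -3.0]
grip_width: 0.0068
grasp_force: 60.4
```

Request:
{"api": "drive_tool", "payload": {"increments": [[[-11,31,0],[0,0,-2],0],[[-11,31,0],[0,0,-2],0],[[-11,31,0],[0,0,-2],0],[[-11,31,0],[0,0,-2],0],[[-11,31,0],[0,0,-2],0],[[-11,31,0],[0,0,-2],0],[[-11,31,0],[0,0,-2],0],[[-11,31,0],[0,0,-2],0]]}}

```text
clock: 10.77
eef_pos: [0.3784, 0.1884, 0.1022]
tool_rot: [0.756, 0.655, 0.0, -0.0]
ft_force: [0.7, 0.3, -3.4]
grip_width: 0.0068
grasp_force: 60.3
```

Request:
{"api": "drive_tool", "payload": {"increments": [[[-11,31,0],[0,0,-1],0],[[-9,25,0],[0,0,-1],0],[[-6,16,0],[0,0,0],0],[[-3,8,0],[0,0,0],0],[[0,0,0],[0,0,0],0],[[0,0,0],[0,0,0],0],[[0,0,0],[0,0,0],0],[[0,0,0],[0,0,0],0]]}}

```text
clock: 11.43
eef_pos: [0.3511, 0.2656, 0.102]
tool_rot: [0.767, 0.642, -0.0, 0.0]
ft_force: [-0.2, 0.3, -2.8]
grip_width: 0.0069
grasp_force: 60.4
```

```bash
cat > st.py <<'E'
from fit import *
def st():
    o=get_obs();q=o['tool_rot'];a=np.degrees(2*np.arctan2(q[1],q[0]))-90
    print('t',round(o['clock'],1),'tcp',(o['eef_pos']*1000).round(1),'yaw',a.round(2),'f',o['ft_force'].round(1),'w',round(o['grip_width']*1000,1),'tilt',q[2:].round(4))
E
python3 -c "
from st import *
st();find(['crate_ceps'],z=.093)"
```

```text
t 11.4 tcp [351.1 265.6 102. ] yaw -10.17 f [-0.2  0.3 -2.8] w 6.9 tilt [-0.0002  0.0001]
crate_ceps [397.2 256.1] -12.6 err 0.22
crate_ceps [394.1 257.6] -10.6 err 0.327
crate_ceps [399.1 255.1] -11.8 err 0.09
```

Request:
{"api": "drive_tool", "payload": {"increments": [[[-3,8,0],[0,0,0.6],0],[[-6,17,0],[0,0,0.8],0],[[-7,19,0],[0,0,0.8],0],[[-7,19,0],[0,0,0],0],[[-5,14,-4],[0,0,0],0],[[-1.7,5.3,-10],[0,0,0],0],[[0,0,-8],[0,0,0],0],[[0,0,0],[0,0,0],0]]}}

```text
clock: 12.3
eef_pos: [0.3196, 0.3473, 0.0776]
tool_rot: [0.754, 0.657, -0.003, 0.001]
ft_force: [0.3, -1.2, -4.6]
grip_width: 0.0068
grasp_force: 60.4
```

```bash
python3 -c "
from st import *
st();find(['crate_ceps'],z=.069)
p=camera('scene');t=camera('top')
g=lambda p,c:cv2.resize(p['image'][c[1]:c[1]+100,c[0]:c[0]+100],(400,400),interpolation=cv2.INTER_CUBIC)
im=np.hstack([g(t,(95,225)),g(p,(290,60))]);save(dict(image=(255*(im/255.)**.6).astype(np.uint8)),'p1')"
```

```text
t 12.3 tcp [319.6 347.3  77.6] yaw -7.83 f [ 0.3 -1.2 -4.6] w 6.8 tilt [-0.0026  0.0005]
crate_ceps [367.2 339.4] -10.4 err 0.239
crate_ceps [366.4 338.4] -11.8 err 0.35
crate_ceps [368.7 339.9] -9.2 err 0.124
```

View pics/p1.png

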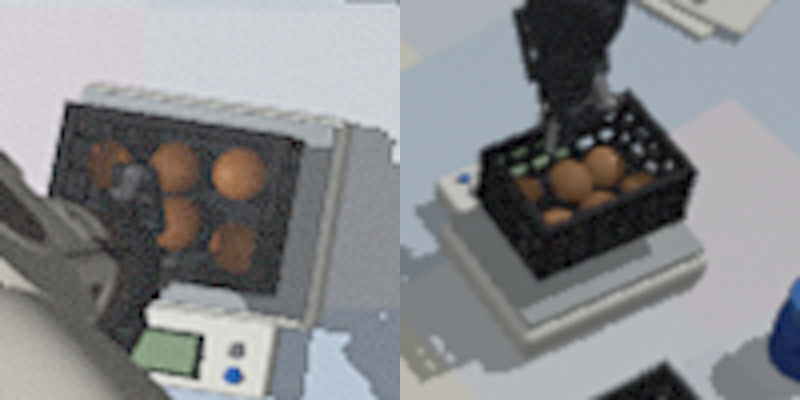

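The crate hovers parallel over the platform (top view columns 60–300, rows 100–295). Lowering gently.

Request:
{"api": "drive_tool", "payload": {"increments": [[[0,0,0],[0,0,0],0],[[0,0,0],[0,0,0],0],[[0,0,-4],[0,0,0],0],[[0,0,-5],[0,0,0],0],[[0,0,-3],[0,0,0],0],[[0,0,0],[0,0,0],0],[[0,0,0],[0,0,0],0]]}}

```text
clock: 13.18
eef_pos: [0.3208, 0.3487, 0.0675]
tool_rot: [0.754, 0.657, -0.001, 0.0]
ft_force: [0.1, 0.9, -4.2]
grip_width: 0.0067
grasp_force: 60.3
```

```bash
python3 -c "
from st import *
st()"
```

```text
t 13.2 tcp [320.8 348.7  67.5] yaw -7.86 f [ 0.1  0.9 -4.2] w 6.7 tilt [-0.0006  0.0001]
```

Request:
{"api": "drive_tool", "payload": {"increments": [[[0.6,-0.8,-3],[0,0,-0.2],0],[[0,0,-3],[0,0,0],0],[[0,0,-2],[0,0,0],0],[[0,0,-1],[0,0,0],0],[[0,0,0],[0,0,0],0],[[0,0,0],[0,0,0],0]]}}

```text
clock: 13.68
eef_pos: [0.3217, 0.3482, 0.059]
tool_rot: [0.755, 0.656, -0.0, 0.0]
ft_force: [-0.3, -0.3, -3.3]
grip_width: 0.0069
grasp_force: 60.4
```

```bash
python3 -c "
from st import *
st()"
```

```text
t 13.7 tcp [321.7 348.2  59. ] yaw -8.06 f [-0.3 -0.3 -3.3] w 6.9 tilt [-0.0001  0.    ]
```

Request:
{"api": "drive_tool", "payload": {"increments": [[[0,0,-1],[0,0,0],0],[[0,0,-1],[0,0,0],0],[[0,0,-0.5],[0,0,0],0],[[0,0,0],[0,0,0],0]]}}

```text
clock: 14.02
eef_pos: [0.3218, 0.3484, 0.057]
tool_rot: [0.755, 0.656, 0.0, -0.0]
ft_force: [-1.6, -0.7, 0.8]
grip_width: 0.0067
grasp_force: 60.9
```

Request:
{"api": "drive_tool", "payload": {"increments": [[[0,0,-0.5],[0,0,0],0],[[0,0,0],[0,0,0],0]]}}

```text
clock: 14.18
eef_pos: [0.3219, 0.3484, 0.057]
tool_rot: [0.755, 0.656, 0.0, -0.0]
ft_force: [-2.6, -2.9, 4.7]
grip_width: 0.0068
grasp_force: 61.6
```

Request:
{"api": "drive_tool", "payload": {"increments": [[[0,0,0],[0,0,0],0.15],[[0,0,0],[0,0,0],0.25],[[0,0,0],[0,0,0],0.35],[[0,0,8],[0,0,0],0.35],[[0,0,20],[0,0,0],0.35],[[0,0,30],[0,0,0],0.35],[[0,0,30],[0,0,0],0.35],[[10,-10,10],[0,0,0],0.35]]}}

```text
clock: 14.85
eef_pos: [0.3328, 0.3411, 0.1589]
tool_rot: [0.754, 0.657, 0.004, -0.001]
ft_force: [-0.0, 1.5, 0.3]
grip_width: 0.0297
grasp_force: 0.0
```

Request:
{"api": "drive_tool", "payload": {"increments": [[[23,-13,0],[0,0,0.5],0.35],[[23,-13,0],[0,0,0.5],0.35],[[23,-13,0],[0,0,0.5],0.35],[[23,-13,0],[0,0,0.5],0.35],[[23,-13,0],[0,0,0.5],0.35],[[23,-13,0],[0,0,0.5],0.35],[[23,-12,0],[0,0,0.5],0.35],[[22,-12,0],[0,0,0.5],0.35]]}}

```text
clock: 15.52
eef_pos: [0.5161, 0.2354, 0.1546]
tool_rot: [0.732, 0.682, 0.0, 0.0]
ft_force: [-0.1, 0.3, -0.0]
grip_width: 0.0301
grasp_force: 0.0
```

```bash
python3 -c "
from st import *
st();find(['crate_chanterelles'],('wrist',));find(['crate_ceps'],('top','wrist'),z=.045);st()"
```

```text
t 15.5 tcp [516.1 235.4 154.6] yaw -4.06 f [-0.1  0.3 -0. ] w 30.1 tilt [0.0003 0.0002]
crate_chanterelles [561.2 233.4] -4.4 err 0.031
crate_ceps [368.1 342.6] -8.2 err 0.388
crate_ceps [366.7 342.9] -10.6 err 0.744
crate_ceps [368.  342.7] -8.3 err 0.032
t 15.8 tcp [514.  236.6 154.2] yaw -4.03 f [-0.9 -0.7 -0.2] w 30.1 tilt [-0.0002 -0.0002]
```

Request:
{"api": "drive_tool", "payload": {"increments": [[[1,0.3,-15],[0,0,-0.2],0.35],[[0,0,-30],[0,0,0],0.35],[[0,0,-35],[0,0,0],0.35],[[0,0,-30],[0,0,0],0.35],[[0,0,-20],[0,0,0],0.35],[[0,0,-13],[0,0,0],0.35],[[0,0,0],[0,0,0],0.35],[[0,0,0],[0,0,0],0.35]]}}

```text
clock: 16.48
eef_pos: [0.5144, 0.237, 0.0108]
tool_rot: [0.732, 0.681, -0.001, -0.0]
ft_force: [0.6, -0.4, 0.2]
grip_width: 0.0302
grasp_force: 0.0
```

Request:
{"api": "drive_tool", "payload": {"increments": [[[0,0,0],[0,0,0],0],[[0,0,0],[0,0,0],0],[[0,0,0],[0,0,0],0],[[0,0,0],[0,0,0],0],[[0,0,0],[0,0,0],0]]}}

```text
clock: 16.9
eef_pos: [0.5167, 0.2374, 0.0129]
tool_rot: [0.733, 0.68, 0.002, 0.0]
ft_force: [-1.2, 0.5, 6.4]
grip_width: 0.0067
grasp_force: 60.5
```

```bash
python3 -c "
from st import *
st();find(['crate_chanterelles'],('wrist','scene'));st()"
```

```text
t 16.9 tcp [516.7 237.4  12.9] yaw -4.25 f [-1.2  0.5  6.4] w 6.7 tilt [0.0016 0.    ]
crate_chanterelles [562.5 233.6] -4.5 err 0.218
crate_chanterelles [562.5 233.1] -4.2 err 0.301
crate_chanterelles [562.7 234.3] -4.6 err 0.133
t 17.1 tcp [516.7 237.5  13. ] yaw -4.25 f [-2.7  1.5  6.3] w 7.1 tilt [0.0016 0.    ]
```

Request:
{"api": "drive_tool", "payload": {"increments": [[[0,0,3],[0,0,0],0],[[0,0,8],[0,0,0],0],[[0,0,15],[0,0,0],0],[[0,0,22],[0,0,0],0],[[0,0,27],[0,0,0],0],[[0,0,27],[0,0,0],0],[[-3,2,24],[0,0,0],0],[[-8,4,17],[0,0,0],0]]}}

```text
clock: 17.77
eef_pos: [0.5062, 0.2423, 0.1569]
tool_rot: [0.733, 0.68, 0.002, 0.001]
ft_force: [0.4, 0.4, -2.5]
grip_width: 0.0068
grasp_force: 59.1
```

Request:
{"api": "drive_tool", "payload": {"increments": [[[-16,9,3],[0,0,-0.5],0],[[-24,14,0],[0,0,-0.5],0],[[-28,16,0],[0,0,-0.5],0],[[-28,16,0],[0,0,-0.5],0],[[-28,16,0],[0,0,-0.5],0],[[-26,16,0],[0,0,-0.5],0],[[-18,11,0],[0,0,-0.5],0],[[-8,5,0],[0,0,-0.5],0]]}}

```text
clock: 18.43
eef_pos: [0.326, 0.3462, 0.1573]
tool_rot: [0.755, 0.655, -0.001, -0.0]
ft_force: [0.6, -0.3, -2.4]
grip_width: 0.0066
grasp_force: 59.2
```

Request:
{"api": "drive_tool", "payload": {"increments": [[[0,0,0],[0,0,0],0],[[0,0,0],[0,0,0],0],[[0,0,0],[0,0,0],0],[[0,0,0],[0,0,0],0]]}}

```text
clock: 18.77
eef_pos: [0.3296, 0.345, 0.1571]
tool_rot: [0.757, 0.654, 0.0, 0.0]
ft_force: [0.5, -0.4, -2.6]
grip_width: 0.0068
grasp_force: 59.2
```

```bash
python3 -c "
from st import *
st();find(['crate_chanterelles'],('wrist','scene'),z=.140)"
```

```text
t 18.8 tcp [329.6 345.  157.1] yaw -8.34 f [ 0.5 -0.4 -2.6] w 6.8 tilt [0.     0.0002]
crate_chanterelles [375.4 338.7] -9.5 err 0.212
crate_chanterelles [375.9 337.4] -8.3 err 0.296
crate_chanterelles [373.3 339.4] -9.5 err 0.119
```

Request:
{"api": "drive_tool", "payload": {"increments": [[[-3,2,0],[0,0,0],0],[[-3,2,0],[0,0,0.1],0],[[-1.1,0.7,-3],[0,0,0],0],[[0,0,-8],[0,0,0],0],[[0,0,-7],[0,0,0],0],[[0,0,-3],[0,0,0],0],[[0,0,0],[0,0,0],0],[[0,0,0],[0,0,0],0]]}}

```text
clock: 19.63
eef_pos: [0.3214, 0.3499, 0.1355]
tool_rot: [0.756, 0.655, -0.001, 0.0]
ft_force: [-0.7, 0.2, -2.9]
grip_width: 0.0066
grasp_force: 59.0
```

```bash
python3 -c "
from st import *
st()
p=camera('scene');t=camera('top')
g=lambda p,c:cv2.resize(p['image'][c[1]:c[1]+100,c[0]:c[0]+100],(400,400),interpolation=cv2.INTER_CUBIC)
im=np.hstack([g(t,(95,225)),g(p,(290,50))]);save(dict(image=(255*(im/255.)**.6).astype(np.uint8)),'p2')"
```

```text
t 19.6 tcp [321.4 349.9 135.5] yaw -8.17 f [-0.7  0.2 -2.9] w 6.6 tilt [-0.0006  0.0001]
```

View pics/p2.png

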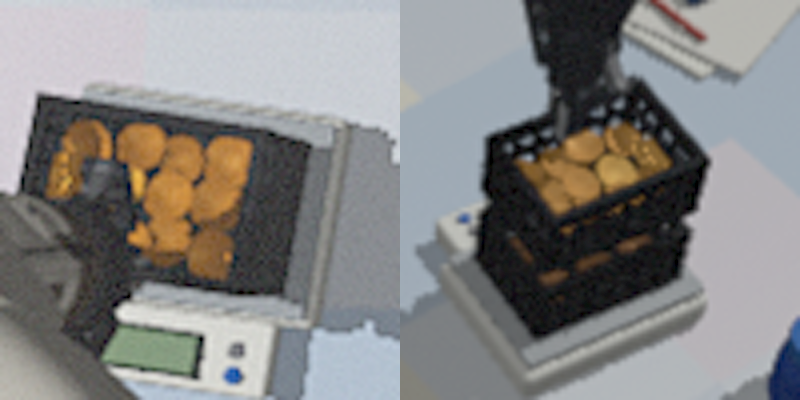

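The chanterelle crate hovers aligned above the ceps. I lower it in.

Request:
{"api": "drive_tool", "payload": {"increments": [[[0.5,0,-4],[0,0,0],0],[[0,0,-4],[0,0,0],0],[[0,0,-3],[0,0,0],0],[[0,0,-2],[0,0,0],0],[[0,0,-2],[0,0,0],0],[[0,0,-1],[0,0,0],0],[[0,0,0],[0,0,0],0],[[0,0,0],[0,0,0],0]]}}

```text
clock: 20.4
eef_pos: [0.3222, 0.3502, 0.12]
tool_rot: [0.756, 0.655, 0.0, 0.0]
ft_force: [-0.2, 0.5, -2.9]
grip_width: 0.0066
grasp_force: 59.2
```

Request:
{"api": "drive_tool", "payload": {"increments": [[[0,0,-1],[0,0,0],0],[[0,0,-1],[0,0,0],0],[[0,0,-1],[0,0,0],0],[[0,0,0],[0,0,0],0]]}}

```text
clock: 20.73
eef_pos: [0.322, 0.3501, 0.1168]
tool_rot: [0.756, 0.655, -0.0, 0.0]
ft_force: [0.6, 0.3, -2.0]
grip_width: 0.0067
grasp_force: 59.2
```

Request:
{"api": "drive_tool", "payload": {"increments": [[[0,0,-1],[0,0,0],0],[[0,0,-1],[0,0,0],0],[[0,0,0],[0,0,0],0]]}}

```text
clock: 20.98
eef_pos: [0.3221, 0.3501, 0.1148]
tool_rot: [0.756, 0.655, -0.0, 0.0]
ft_force: [0.2, -0.6, -2.5]
grip_width: 0.0063
grasp_force: 59.2
```

Request:
{"api": "drive_tool", "payload": {"increments": [[[0,0,-1],[0,0,0],0],[[0,0,0],[0,0,0],0],[[0,0,0],[0,0,0],0]]}}

```text
clock: 21.23
eef_pos: [0.3223, 0.3503, 0.1141]
tool_rot: [0.756, 0.655, 0.0, 0.0]
ft_force: [0.5, 0.4, -2.5]
grip_width: 0.0067
grasp_force: 59.2
```

Request:
{"api": "drive_tool", "payload": {"increments": [[[0,0,-1],[0,0,0],0],[[0,0,0],[0,0,0],0],[[0,0,0],[0,0,0],0]]}}

```text
clock: 21.48
eef_pos: [0.3223, 0.3503, 0.1139]
tool_rot: [0.756, 0.655, 0.0, -0.0]
ft_force: [-2.1, -2.2, 6.3]
grip_width: 0.0067
grasp_force: 60.2
```

Request:
{"api": "drive_tool", "payload": {"increments": [[[0,0,-1],[0,0,0],0],[[0,0,0],[0,0,0],0],[[0,0,0],[0,0,0],0]]}}

```text
clock: 21.73
eef_pos: [0.3223, 0.3504, 0.1139]
tool_rot: [0.756, 0.655, 0.001, -0.0]
ft_force: [-4.1, -3.4, 11.7]
grip_width: 0.0067
grasp_force: 61.3
```

Request:
{"api": "drive_tool", "payload": {"increments": [[[0,0,0.5],[0,0,0],0.15],[[0,0,0],[0,0,0],0.25],[[0,0,0],[0,0,0],0.35],[[0,0,8],[0,0,0],0.35],[[0,0,20],[0,0,0],0.35],[[0,0,30],[0,0,0],0.35],[[0,-10,25],[0,0,0],0.35],[[8,-30,5],[0,0,0],0.35]]}}

```text
clock: 22.4
eef_pos: [0.3319, 0.3143, 0.2052]
tool_rot: [0.754, 0.657, 0.005, -0.001]
ft_force: [1.1, 0.2, 0.6]
grip_width: 0.0296
grasp_force: 0.0
```

Request:
{"api": "drive_tool", "payload": {"increments": [[[10,-40,0],[0,0,0],0.35],[[10,-40,0],[0,0,1],0.35],[[10,-40,0],[0,0,1],0.35],[[10,-40,0],[0,0,1],0.35],[[10,-40,0],[0,0,1],0.35],[[10,-40,0],[0,0,1],0.35],[[0,-40,0],[0,0,1],0.35],[[0,-40,0],[0,0,1],0.35]]}}

```text
clock: 23.07
eef_pos: [0.3904, -0.0118, 0.2011]
tool_rot: [0.714, 0.7, 0.0, 0.0]
ft_force: [0.8, -0.2, -0.6]
grip_width: 0.0303
grasp_force: 0.0
```

Request:
{"api": "drive_tool", "payload": {"increments": [[[-10,-40,0],[0,0,1],0.35],[[-10,-40,0],[0,0,1],0.35],[[-10,-40,0],[0,0,1],0.35],[[-10,-40,0],[0,0,1],0.35],[[-10,-40,0],[0,0,1],0.35],[[-10,-40,0],[0,0,1],0.35],[[-10,-40,0],[0,0,1],0.35],[[0,-20,-20],[0,0,0],0.35]]}}

```text
clock: 23.73
eef_pos: [0.3205, -0.3159, 0.1841]
tool_rot: [0.672, 0.741, -0.001, 0.004]
ft_force: [1.6, -1.1, 0.4]
grip_width: 0.0304
grasp_force: 0.0
```

Request:
{"api": "drive_tool", "payload": {"increments": [[[0,0,-20],[0,0,0],0.35],[[0,0,0],[0,0,0],0.35],[[0,0,0],[0,0,0],0.35],[[0,0,0],[0,0,0],0.35]]}}

```text
clock: 24.07
eef_pos: [0.3205, -0.3095, 0.1614]
tool_rot: [0.67, 0.742, 0.0, 0.0]
ft_force: [0.2, 0.4, 0.8]
grip_width: 0.0301
grasp_force: 0.0
```

```bash
python3 -c "
from st import *
st();find(['crate_white'],('wrist',));find(['crate_chanterelles'],z=.101);st()"
```

```text
t 24.1 tcp [ 320.5 -309.5  161.4] yaw 5.88 f [0.2 0.4 0.8] w 30.1 tilt [0.     0.0002]
crate_white [ 359.1 -343.2] 4.5 err 0.108
crate_chanterelles [367.2 342.9] -8.2 err 0.049
crate_chanterelles [365.9 342.3] -8.9 err 0.062
crate_chanterelles [367.5 343.5] -8.1 err 0.029
t 24.4 tcp [ 320.8 -309.7  161.4] yaw 5.9 f [-0.2  0.5  0.1] w 30.0 tilt [-0.      0.0008]
```

Request:
{"api": "drive_tool", "payload": {"increments": [[[-4,-18,-10],[0,0,-1.1],0.35],[[-3.5,-19.5,-20],[0,0,0],0.35],[[0,0,-30],[0,0,0],0.35],[[0,0,-35],[0,0,0],0.35],[[0,0,-30],[0,0,0],0.35],[[0,0,-17],[0,0,0],0.35],[[0,0,-8],[0,0,0],0.35],[[0,0,0],[0,0,0],0.35]]}}

```text
clock: 25.03
eef_pos: [0.3118, -0.346, 0.0091]
tool_rot: [0.677, 0.736, 0.0, -0.002]
ft_force: [0.1, 0.9, 0.3]
grip_width: 0.0299
grasp_force: 0.0
```

```bash
python3 -c "
from st import *
st();find(['crate_white'],('wrist',));st()"
```

```text
t 25.0 tcp [ 311.8 -346.     9.1] yaw 4.76 f [0.1 0.9 0.3] w 29.9 tilt [ 0.0002 -0.0018]
crate_white [ 359.1 -343.5] 4.4 err 0.295
t 25.1 tcp [ 313.4 -347.9   11.4] yaw 4.75 f [0.3 0.  0.4] w 30.0 tilt [-0.0001  0.0007]
```

Request:
{"api": "drive_tool", "payload": {"increments": [[[0,0,0],[0,0,0],0],[[0,0,0],[0,0,0],0],[[0,0,0],[0,0,0],0],[[0,0,0],[0,0,0],0],[[0,0,0],[0,0,0],0]]}}

```text
clock: 25.55
eef_pos: [0.3137, -0.3486, 0.0123]
tool_rot: [0.677, 0.736, -0.0, 0.002]
ft_force: [-0.4, 0.8, 6.7]
grip_width: 0.0068
grasp_force: 60.0
```

```bash
python3 -c "
from st import *
st()"
```

```text
t 25.6 tcp [ 313.7 -348.6   12.3] yaw 4.74 f [-0.4  0.8  6.7] w 6.8 tilt [-0.0003  0.0018]
```

Request:
{"api": "drive_tool", "payload": {"increments": [[[0,0,3],[0,0,0],0],[[0,0,8],[0,0,0],0],[[0,0,16],[0,0,0],0],[[0,0,25],[0,0,0],0],[[0,0,30],[0,0,0],0],[[0,2,32],[0,0,0],0],[[2,8,32],[0,0,0],0],[[4,16,26],[0,0,0],0]]}}

```text
clock: 26.22
eef_pos: [0.3187, -0.3223, 0.1853]
tool_rot: [0.678, 0.735, -0.0, 0.001]
ft_force: [0.6, -1.0, -1.7]
grip_width: 0.0068
grasp_force: 58.7
```

Request:
{"api": "drive_tool", "payload": {"increments": [[[6,24,16],[0,0,-1],0],[[8,30,8],[0,0,-1],0],[[8,33,3],[0,0,-1],0],[[8,34,0],[0,0,-1],0],[[8,34,0],[0,0,-1],0],[[8,34,0],[0,0,-1],0],[[6,34,0],[0,0,-1],0],[[3,34,0],[0,0,-1],0]]}}

```text
clock: 26.88
eef_pos: [0.3735, -0.0625, 0.2099]
tool_rot: [0.727, 0.686, 0.0, 0.0]
ft_force: [0.2, 1.3, -3.2]
grip_width: 0.0062
grasp_force: 58.6
```

Request:
{"api": "drive_tool", "payload": {"increments": [[[0,34,0],[0,0,-1],0],[[0,34,0],[0,0,-1],0],[[-3,34,0],[0,0,-1],0],[[-6,34,0],[0,0,-1],0],[[-6,34,0],[0,0,-1],0],[[-6,34,0],[0,0,0],0],[[-7,34,0],[0,0,0],0],[[-7,30,0],[0,0,0],0]]}}

```text
clock: 27.55
eef_pos: [0.3375, 0.2055, 0.2099]
tool_rot: [0.756, 0.655, 0.0, -0.0]
ft_force: [1.0, 0.5, -1.9]
grip_width: 0.0068
grasp_force: 58.7
```

Request:
{"api": "drive_tool", "payload": {"increments": [[[-7,26,0],[0,0,0],0],[[-6,20,0],[0,0,0],0],[[-3,12,0],[0,0,0],0],[[0,0,0],[0,0,0],0],[[0,0,0],[0,0,0],0],[[0,0,0],[0,0,0],0]]}}

```text
clock: 28.05
eef_pos: [0.3224, 0.261, 0.2096]
tool_rot: [0.756, 0.654, -0.0, 0.0]
ft_force: [0.3, -0.3, -2.1]
grip_width: 0.007
grasp_force: 58.7
```

```bash
python3 -c "
from st import *
st()"
```

```text
t 28.1 tcp [322.4 261.  209.6] yaw -8.28 f [ 0.3 -0.3 -2.1] w 7.0 tilt [-0.0004  0.0001]
```

Request:
{"api": "drive_tool", "payload": {"increments": [[[0,10,0],[0,0,0],0],[[0,20,0],[0,0,0],0],[[0,25,0],[0,0,0],0],[[-0.3,20,0],[0,0,0],0],[[0,9,-4],[0,0,0],0],[[0,3.2,-8],[0,0,0],0],[[0,0,-8],[0,0,0],0],[[0,0,-5],[0,0,0],0]]}}

```text
clock: 28.72
eef_pos: [0.3217, 0.3474, 0.1828]
tool_rot: [0.756, 0.654, -0.002, 0.0]
ft_force: [-1.3, 0.8, -2.1]
grip_width: 0.007
grasp_force: 58.6
```

Request:
{"api": "drive_tool", "payload": {"increments": [[[0,0,0],[0,0,0],0],[[0,0,0],[0,0,0],0],[[0,0,0],[0,0,0],0],[[0,0,0],[0,0,0],0]]}}

```text
clock: 29.05
eef_pos: [0.3227, 0.3487, 0.1851]
tool_rot: [0.756, 0.654, 0.001, -0.0]
ft_force: [0.1, 0.5, -1.4]
grip_width: 0.0067
grasp_force: 58.6
```

```bash
python3 -c "
from st import *
st();find(['crate_white'],('scene',),z=.172)"
```

```text
t 29.1 tcp [322.7 348.7 185.1] yaw -8.31 f [ 0.1  0.5 -1.4] w 6.7 tilt [ 0.0005 -0.    ]
crate_white [368.1 344.1] -8.0 err 0.113
```

Well aligned; lowering to the expected seat at about 0.169.

Request:
{"api": "drive_tool", "payload": {"increments": [[[-0.4,-0.4,-3],[0,0,0],0],[[0,0,-3],[0,0,0],0],[[0,0,-2],[0,0,0],0],[[0,0,-2],[0,0,0],0],[[0,0,-1],[0,0,0],0],[[0,0,-1],[0,0,0],0],[[0,0,0],[0,0,0],0],[[0,0,0],[0,0,0],0]]}}

```text
clock: 29.82
eef_pos: [0.322, 0.3485, 0.1725]
tool_rot: [0.756, 0.654, -0.0, 0.0]
ft_force: [0.7, -0.2, -1.9]
grip_width: 0.0068
grasp_force: 58.7
```

Request:
{"api": "drive_tool", "payload": {"increments": [[[0,0,-1],[0,0,0],0],[[0,0,-1],[0,0,0],0],[[0,0,0],[0,0,0],0],[[0,0,0],[0,0,0],0]]}}

```text
clock: 30.15
eef_pos: [0.3219, 0.3485, 0.1705]
tool_rot: [0.756, 0.654, -0.0, 0.0]
ft_force: [0.1, -0.2, -2.3]
grip_width: 0.0068
grasp_force: 58.7
```

Request:
{"api": "drive_tool", "payload": {"increments": [[[0,0,-1],[0,0,0],0],[[0,0,0],[0,0,0],0],[[0,0,0],[0,0,0],0]]}}

```text
clock: 30.4
eef_pos: [0.322, 0.3486, 0.1696]
tool_rot: [0.756, 0.654, 0.0, 0.0]
ft_force: [0.6, -0.9, -2.0]
grip_width: 0.0068
grasp_force: 58.7
```

Request:
{"api": "drive_tool", "payload": {"increments": [[[0,0,-1],[0,0,0],0],[[0,0,0],[0,0,0],0],[[0,0,0],[0,0,0],0]]}}

```text
clock: 30.65
eef_pos: [0.3221, 0.3488, 0.1693]
tool_rot: [0.756, 0.654, 0.001, -0.0]
ft_force: [-1.4, -0.3, 4.7]
grip_width: 0.0068
grasp_force: 59.5
```

Request:
{"api": "drive_tool", "payload": {"increments": [[[0,0,-0.6],[0,0,0],0],[[0,0,0],[0,0,0],0],[[0,0,0],[0,0,0],0]]}}

```text
clock: 30.9
eef_pos: [0.3221, 0.3488, 0.1693]
tool_rot: [0.756, 0.654, 0.001, -0.0]
ft_force: [-2.3, -2.0, 7.8]
grip_width: 0.0067
grasp_force: 60.2
```

Request:
{"api": "drive_tool", "payload": {"increments": [[[0,0,0.5],[0,0,0],0.15],[[0,0,0],[0,0,0],0.25],[[0,0,0],[0,0,0],0.35],[[0,0,8],[0,0,0],0.35],[[0,0,20],[0,0,0],0.35],[[0,0,30],[0,0,0],0.35],[[4,-10,20],[0,0,0],0.35],[[10,-30,0],[0,0,0.6],0.35]]}}

```text
clock: 31.57
eef_pos: [0.3378, 0.3124, 0.2511]
tool_rot: [0.751, 0.66, 0.005, -0.001]
ft_force: [0.9, 0.0, -0.5]
grip_width: 0.0297
grasp_force: 0.0
```

Request:
{"api": "drive_tool", "payload": {"increments": [[[13,-37,0],[0,0,0.6],0.5],[[13,-37,0],[0,0,0.6],0.5],[[13,-37,-10],[0,0,0.6],0.5],[[13,-37,-10],[0,0,0.6],0.5],[[13,-37,-15],[0,0,0.6],0.5],[[13,-37,-15],[0,0,0.6],0.5],[[13,-37,-15],[0,0,0.6],0.5],[[12,-37,-15],[0,0,0.6],0.5]]}}

```text
clock: 32.23
eef_pos: [0.4394, 0.0114, 0.1668]
tool_rot: [0.724, 0.689, 0.001, 0.0]
ft_force: [0.7, 0.7, -0.6]
grip_width: 0.0425
grasp_force: 0.0
```

Request:
{"api": "drive_tool", "payload": {"increments": [[[6,-20,-10],[0,0,0.4],0.5],[[3,-6,-10],[0,0,0],0.5],[[0,0,0],[0,0,0],0.5],[[0,0,0],[0,0,0],0.5],[[0,0,0],[0,0,0],0.5]]}}

```text
clock: 32.65
eef_pos: [0.4477, -0.0115, 0.1474]
tool_rot: [0.722, 0.692, 0.0, -0.0]
ft_force: [0.3, -0.7, 0.4]
grip_width: 0.0428
grasp_force: 0.0
```

```bash
python3 -c "
from st import *
st();find(['lid'],('wrist',));find(['crate_white'],z=.157);st()
p=camera('scene');t=camera('wrist')
g=lambda p,c:cv2.resize(p['image'][c[1]:c[1]+100,c[0]:c[0]+100],(400,400),interpolation=cv2.INTER_CUBIC)
im=np.hstack([cv2.resize(t['image'],(400,400)),g(p,(290,40))]);save(dict(image=(255*(im/255.)**.6).astype(np.uint8)),'p3')"
```

```text
t 32.6 tcp [447.7 -11.5 147.4] yaw -2.38 f [ 0.3 -0.7  0.4] w 42.8 tilt [ 0.0003 -0.    ]
lid [449.6 -13.5] -2.4 err 0.019
crate_white [367.3 344.4] -8.7 err 0.043
crate_white [366.4 343.3] -8.0 err 0.051
crate_white [368.6 344.4] -8.9 err 0.025
t 33.0 tcp [447.9 -11.8 147.3] yaw -2.38 f [-0.4  0.2  0.3] w 42.6 tilt [0.0004 0.0003]
```

View pics/p3.png

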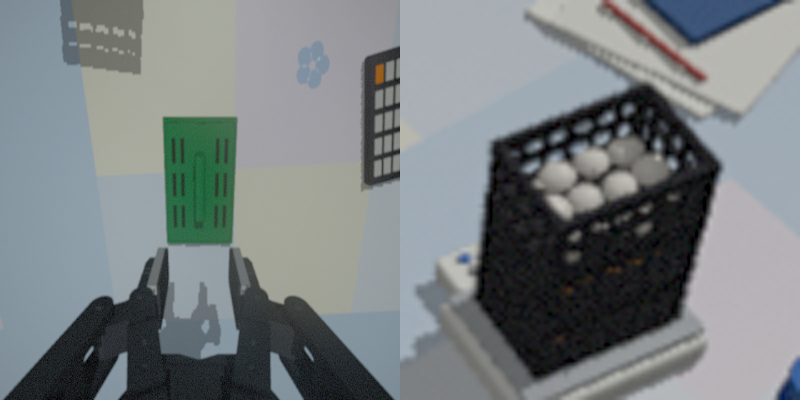

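The stack on the scale is upright and nested (right half). In the wrist view the lid bar sits centred between the fingers at column 200. I go down on the bar.

Request:
{"api": "drive_tool", "payload": {"increments": [[[1.4,-1.5,-20],[0,0,0],0.4],[[0,0,-35],[0,0,0],0.4],[[0,0,-35],[0,0,0],0.4],[[0,0,-27],[0,0,0],0.4],[[0,0,-15],[0,0,0],0.4],[[0,0,-5],[0,0,0],0.4],[[0,0,0],[0,0,0],0.4],[[0,0,0],[0,0,0],0.4]]}}

```text
clock: 33.72
eef_pos: [0.4498, -0.0141, 0.0104]
tool_rot: [0.722, 0.692, 0.0, 0.0]
ft_force: [0.3, -0.5, 0.5]
grip_width: 0.0338
grasp_force: 0.0
```

Request:
{"api": "drive_tool", "payload": {"increments": [[[0,0,-4],[0,0,0],0.4],[[0,0,-4],[0,0,0],0.4],[[0,0,-4],[0,0,0],0.4],[[0,0,-3],[0,0,0],0.4],[[0,0,0],[0,0,0],0.4],[[0,0,0],[0,0,0],0.4]]}}

```text
clock: 34.22
eef_pos: [0.4488, -0.0141, -0.0053]
tool_rot: [0.722, 0.692, -0.0, -0.0]
ft_force: [0.6, -0.7, 0.4]
grip_width: 0.0341
grasp_force: 0.0
```

Request:
{"api": "drive_tool", "payload": {"increments": [[[0,0,-2.5],[0,0,0],0.4],[[0,0,-2.5],[0,0,0],0.4],[[0,0,0],[0,0,0],0.4],[[0,0,0],[0,0,0],0.4]]}}

```text
clock: 34.55
eef_pos: [0.4489, -0.0141, -0.0104]
tool_rot: [0.722, 0.692, -0.0, -0.0]
ft_force: [0.3, -0.1, -0.1]
grip_width: 0.0342
grasp_force: 0.0
```

Request:
{"api": "drive_tool", "payload": {"increments": [[[0,0,0],[0,0,0],0],[[0,0,0],[0,0,0],0],[[0,0,0],[0,0,0],0],[[0,0,0],[0,0,0],0],[[0,0,0],[0,0,0],0]]}}

```text
clock: 34.97
eef_pos: [0.4492, -0.0141, -0.01]
tool_rot: [0.722, 0.692, 0.0, 0.0]
ft_force: [-0.8, 0.0, 3.5]
grip_width: 0.0123
grasp_force: 59.6
```

```bash
python3 -c "
from st import *
st();find(['lid'],('wrist','scene'));find(['lid'],('wrist',));st()"
```

```text
t 35.0 tcp [449.2 -14.1 -10. ] yaw -2.46 f [-0.8  0.   3.5] w 12.3 tilt [0.0001 0.0001]
lid [450.1 -13.3] -2.2 err 0.256
lid [449.8 -13.5] -2.4 err 0.266
lid [450.8 -12.4] -3.8 err 0.241
lid [449.2 -13.4] -2.4 err 0.262
t 35.3 tcp [449.2 -14.1 -10. ] yaw -2.47 f [-1.7  0.5  5.3] w 12.6 tilt [0.0002 0.0002]
```

Request:
{"api": "drive_tool", "payload": {"increments": [[[0,0,4],[0,0,0],0],[[0,0,10],[0,0,0],0],[[0,0,20],[0,0,0],0],[[0,0,30],[0,0,0],0],[[0,3,36],[0,0,0],0],[[-2,8,36],[0,0,0],0],[[-3,14,36],[0,0,0],0],[[-5,22,33],[0,0,-0.8],0]]}}

```text
clock: 35.93
eef_pos: [0.439, 0.0323, 0.1967]
tool_rot: [0.728, 0.686, 0.0, 0.0]
ft_force: [0.9, 0.2, -1.9]
grip_width: 0.0125
grasp_force: 59.1
```

Request:
{"api": "drive_tool", "payload": {"increments": [[[-7,30,25],[0,0,-1],0],[[-8,33,13],[0,0,-1],0],[[-8,34,5],[0,0,-1],0],[[-8,34,0],[0,0,-1],0],[[-8,34,0],[0,0,-1],0],[[-8,34,0],[0,0,0],0],[[-7,30,0],[0,0,0],0],[[-6,24,0],[0,0,0],0]]}}

```text
clock: 36.6
eef_pos: [0.3779, 0.2879, 0.2373]
tool_rot: [0.756, 0.655, -0.0, -0.0]
ft_force: [0.6, -0.3, -1.4]
grip_width: 0.0124
grasp_force: 59.1
```

Request:
{"api": "drive_tool", "payload": {"increments": [[[-4,16,0],[0,0,0],0],[[-2,8,0],[0,0,0],0],[[0,0,0],[0,0,0],0],[[0,0,0],[0,0,0],0],[[0,0,0],[0,0,0],0]]}}

```text
clock: 37.02
eef_pos: [0.3732, 0.3088, 0.2376]
tool_rot: [0.757, 0.654, -0.0, 0.0]
ft_force: [0.6, 0.6, -1.8]
grip_width: 0.0125
grasp_force: 59.1
```

```bash
python3 -c "
from st import *
st();find(['lid'],('scene',),z=.248)"
```

```text
t 37.0 tcp [373.2 308.8 237.6] yaw -8.33 f [ 0.6  0.6 -1.8] w 12.5 tilt [-0.0004  0.0002]
lid [374.3 309.9] -8.7 err 0.241
```

Request:
{"api": "drive_tool", "payload": {"increments": [[[-1,6,0],[0,0,0],0],[[-2,12,0],[0,0,0],0],[[-2,11,0],[0,0,0],0],[[-0.4,5.2,-4],[0,0,0],0],[[0,0,-8],[0,0,0],0],[[0,0,-4],[0,0,0],0],[[0,0,0],[0,0,0],0],[[0,0,0],[0,0,0],0]]}}

```text
clock: 37.78
eef_pos: [0.3672, 0.3436, 0.221]
tool_rot: [0.756, 0.654, -0.001, 0.0]
ft_force: [-0.2, 0.4, -0.9]
grip_width: 0.0126
grasp_force: 59.1
```

Request:
{"api": "drive_tool", "payload": {"increments": [[[0,0,-3],[0,0,0],0],[[0,0,-3],[0,0,0],0],[[0,0,-1],[0,0,0],0],[[0,0,0],[0,0,0],0],[[0,0,0],[0,0,0],0]]}}

```text
clock: 38.2
eef_pos: [0.3677, 0.344, 0.2148]
tool_rot: [0.756, 0.654, 0.0, -0.0]
ft_force: [-0.4, 0.3, -2.0]
grip_width: 0.0125
grasp_force: 59.1
```

```bash
python3 -c "
from st import *
st();find(['lid'],('scene','top'),z=.223)
p=camera('scene');t=camera('top')
g=lambda p,c:cv2.resize(p['image'][c[1]:c[1]+100,c[0]:c[0]+100],(400,400),interpolation=cv2.INTER_CUBIC)
im=np.hstack([g(t,(90,215)),g(p,(290,30))]);save(dict(image=(255*(im/255.)**.6).astype(np.uint8)),'p4')"
```

```text
t 38.2 tcp [367.7 344.  214.8] yaw -8.28 f [-0.4  0.3 -2. ] w 12.5 tilt [ 0. -0.]
lid [366.6 345.3] -8.8 err 0.372
lid [366.7 345.5] -8.9 err 0.228
lid [366.7 342.9] -9.2 err 0.516
```

Request:
{"api": "drive_tool", "payload": {"increments": [[[0,-0.8,-2],[0,0,0],0],[[0,0,-2],[0,0,0],0],[[0,0,-2],[0,0,0],0],[[0,0,-1],[0,0,0],0],[[0,0,0],[0,0,0],0],[[0,0,0],[0,0,0],0]]}}

```text
clock: 39.0
eef_pos: [0.3676, 0.3432, 0.2076]
tool_rot: [0.756, 0.654, -0.0, -0.0]
ft_force: [-0.3, -1.0, -1.6]
grip_width: 0.0121
grasp_force: 59.1
```

Request:
{"api": "drive_tool", "payload": {"increments": [[[0,0,-1],[0,0,0],0],[[0,0,-1],[0,0,0],0],[[0,0,-1],[0,0,0],0],[[0,0,0],[0,0,0],0],[[0,0,0],[0,0,0],0]]}}

```text
clock: 39.42
eef_pos: [0.3676, 0.3432, 0.2047]
tool_rot: [0.756, 0.654, -0.0, 0.0]
ft_force: [-1.0, -0.0, -1.5]
grip_width: 0.0124
grasp_force: 59.1
```

Request:
{"api": "drive_tool", "payload": {"increments": [[[0,0,-1],[0,0,0],0],[[0,0,0],[0,0,0],0],[[0,0,0],[0,0,0],0]]}}

```text
clock: 39.67
eef_pos: [0.3676, 0.3433, 0.2038]
tool_rot: [0.756, 0.654, -0.0, 0.0]
ft_force: [0.4, -0.1, -1.2]
grip_width: 0.0123
grasp_force: 59.1
```

Request:
{"api": "drive_tool", "payload": {"increments": [[[0,0,-1],[0,0,0],0],[[0,0,0],[0,0,0],0],[[0,0,0],[0,0,0],0]]}}

```text
clock: 39.92
eef_pos: [0.3678, 0.3434, 0.203]
tool_rot: [0.756, 0.654, 0.0, -0.0]
ft_force: [-0.5, 0.1, -0.4]
grip_width: 0.0126
grasp_force: 59.3
```

Request:
{"api": "drive_tool", "payload": {"increments": [[[0,0,-0.7],[0,0,0],0],[[0,0,0],[0,0,0],0],[[0,0,0],[0,0,0],0]]}}

```text
clock: 40.17
eef_pos: [0.3678, 0.3434, 0.203]
tool_rot: [0.756, 0.654, 0.001, -0.0]
ft_force: [-1.3, -0.3, 5.4]
grip_width: 0.0126
grasp_force: 59.9
```

Seated at the expected 0.203. Release and retreat.

Request:
{"api": "drive_tool", "payload": {"increments": [[[0,0,0.5],[0,0,0],0.2],[[0,0,0],[0,0,0],0.3],[[0,0,0],[0,0,0],0.4],[[0,0,5],[0,0,0],0.4],[[0,0,15],[0,0,0],0.4],[[0,0,25],[0,0,0],0.4],[[0,0,25],[0,0,0],0.4],[[0,-15,10],[0,0,0],0.4]]}}

```text
clock: 40.83
eef_pos: [0.3687, 0.3305, 0.2856]
tool_rot: [0.756, 0.655, 0.003, -0.0]
ft_force: [0.1, 0.4, 0.7]
grip_width: 0.0344
grasp_force: 0.0
```

Request:
{"api": "drive_tool", "payload": {"increments": [[[0,-30,0],[0,0,0],0.4],[[0,-38,0],[0,0,0],0.4],[[0,-38,0],[0,0,0],0.4],[[0,-38,0],[0,0,0],0.4],[[0,-38,0],[0,0,0],0.4],[[0,-25,0],[0,0,0],0.4],[[0,0,0],[0,0,0],0.4],[[0,0,0],[0,0,0],0.4]]}}

```text
clock: 41.5
eef_pos: [0.3673, 0.1197, 0.2826]
tool_rot: [0.757, 0.653, 0.0, 0.0]
ft_force: [0.2, 0.0, -0.3]
grip_width: 0.0342
grasp_force: 0.0
```

```bash
python3 -c "
from st import *
st();find(['lid'],z=.213);find(['calculator'])
p=camera('scene');t=camera('top')
g=lambda p,c:cv2.resize(p['image'][c[1]:c[1]+100,c[0]:c[0]+100],(400,400),interpolation=cv2.INTER_CUBIC)
im=np.hstack([g(t,(90,215)),g(p,(290,30))]);save(dict(image=(255*(im/255.)**.6).astype(np.uint8)),'p5')"
```

```text
t 41.5 tcp [367.3 119.7 282.6] yaw -8.47 f [ 0.2  0.  -0.3] w 34.2 tilt [0.0001 0.    ]
lid [367.9 345. ] -8.1 err 0.09
lid [366.7 344.5] -8.5 err 0.135
lid [368.7 345. ] -8.5 err 0.036
calculator [712.1  47.2] 10.7 err 0.069
calculator [710.6  47. ] 10.6 err 0.082
calculator [712.8  46.7] 10.4 err 0.049
```

View pics/p5.png

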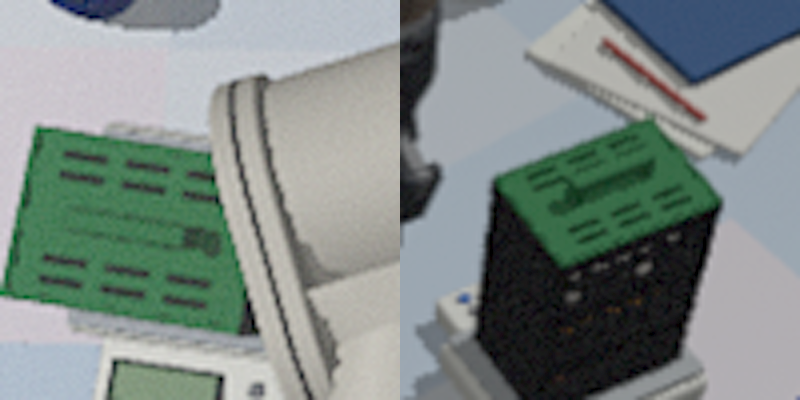

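The lid sits flat and aligned on the stack (right half, around (610,195)), and the robot is clear of it. Handing in.

```bash
python3 -c "
from workcell import job_done
print(job_done())"
```

```text
the job is handed in; nothing more can be done
None
```

I stacked ceps, chanterelles and white mushrooms on the middle of the scale platform, closed the stack with the green lid, and handed the job in at about 41.5 s; no verdict was shown.

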